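# Fit a laundry-trolley wheel on its slanting stub axle and lock it with a hairpin clip

### The arm

A 6-joint arm with a two-finger parallel gripper is mounted at the origin on a cart in front of the work surface, level with it; the furniture and walls round the work are solid. World frame = base frame: x ahead of the robot, y to its left, z up, the work surface at z = 0. Lengths are in m, angles in degrees, forces in N, time in s.
With the tool pointing down it reaches from about 0.4 to 0.925 m from the base axis. Payload 12.5 kg.
Tool frame: the origin (TCP) lies on the centre line of the jaws, within the pads' length; the fingertips stand 14 mm ahead of it and the grasp point (between the pads) lies 5 mm behind it; z points along the fingers, y is the line along which they close (so a half turn about z gives the same grasp; the last joint's range is limited). The gripper opens to 95 mm and grips with 3 to 60 N. Pads are 20 mm wide; open, the fingers measure 119 mm over their backs; the gripper's body (75 mm by 180 mm) begins 59 mm behind the grasp point.
Start: joints at [-75.55, 28.126, 89.318, -0, 62.55, -6.05], TCP at [0.219, -0.585, 0.229] pointing down, gripper open.
Joint ranges: [-177.58, 177.58], [-47.91, 125.51], [2.72, 160], [-65.01, 245.01], [3.68, 167.84], [-153.87, 153.87]. Speed limits (degrees/s): [127.2, 127.2, 159.86, 180, 180, 180].

### API

Orientations are given as [roll, pitch, yaw] about the fixed x, y, z axes, in that order (R = Rz(yaw) Ry(pitch) Rx(roll)).
In Python, from station import status, vision, env gives the robot as it stands. The module is installed in compiled form; this text tells all that it offers.
- The arm moves only by the shell command python3 -m crank 'ROWS' [FORCE]. ROWS is text: rows parted by semicolons, each of 5 numbers parted by spaces: the shift along the tool's x, y, z scaled (see below), then the turn about the tool's z scaled (see below), then the gripper's target within -1 to 1 (fully open at 1, half-way at 0, shut at -1). A call has 1 to 8 rows; each row shifts and turns the commanded pose from where the row before left it, along the tool's axes as they then stand; what a row does not reach is not made up. The controller multiplies each number of a shift by 40 cm and each number of a turn by pi rad. A row lasts 1/10 s, in which the tool goes at most 50 mm and 8.59 degrees, less where a joint would pass 70% of its speed; a pose out of reach is approached as far as the arm can. A call with a number of a shift or a turn outside -1 to 1 is refused whole. A call with a gripper value outside its range is refused whole. The fingers move at their own pace and stop on an object; FORCE is the grip in N (left out, the last holds). Time passes only in rows, so rows that do not move let the fingers close. It gives the time, the measured TCP pose, the force, the opening and the grip force at its end, in the units of the state.
- status.read_state(): the state, without advancing time (a new reading comes with each control period).
- vision.read_camera(name): name is "side" or "top" or "wrist"; returns the picture (420x560x3 uint8, red, green, blue); there is no depth.
- vision.camera_model(name): a dict with "intrinsics" (3x3 intrinsics, pixels), "position" and "rotation" of the camera in the world; the wrist camera has in their place "tool_from_camera" (4x4, takes a point from camera to tool coordinates, whose origin is the TCP and whose axes are the flange's). Camera axes: x right, y up, looking along -z (the intrinsics and any distortion apply to the point x, -y, -z); pixel columns grow to the right and rows downward; lengths in m; the calibration is good to about 2 mm. A picture is of the moment at which its call begins: read the wrist's pose just before it. camera_model takes no time and is no camera call.
- env.hand_in(): hands the job in; it is judged then, once.
The state is a dict: "t": time; "joints": joint angles; "dq": joint speeds; "joint_torque": joint torques, N m; "ee_pos": TCP position; "tcp_rot": TCP orientation; "contact_force": force on the tool from outside, world axes, zero at the start; "torque": the same for the moment, N m; "grip_width": finger opening in m; "grasp_force": force on a finger pad.
Only numpy, scipy, OpenCV 4.12 (cv2) and the standard library are available. Lean on these libraries where they do the work, as an engineer would, in place of code of your own. Each camera call takes 0.05 s, during which the arm holds its last target. There are 200 camera calls.

### The job

Put the loose trolley wheel onto the slanting stub axle of the repair stand, hub boss outwards, and push it fully home against the axle's shoulder. Then take the hairpin clip by its pull tab and slide its straight leg right through the cross hole near the axle's end, until the bow of the sprung leg has snapped round the axle. Let go of everything, and leave the pliers, the tape measure and the belt pulley where they are.

Things in the scene. Friction and masses are not known exactly. Their poses are not given: they have to be found in the camera images.
- wheel: Loose trolley wheel, 0.28 kg: black tyre 84 mm across, 30 mm thick, grey web; on one side a grey hub boss 42 mm across stands 32 mm above the tyre (62 mm over all). A 28 mm bore goes right through. Origin: bore centre on the face without the boss; z along the bore to the boss end. Starts flat, boss up. Grip it across the boss 10 to 14 mm below its top, so the axle's end has room in the gripper.
- axle: Fixed steel stub axle, 24 mm diameter, on the grey repair stand (base 170 x 140 x 12 mm), leaning 30 degrees from vertical towards the robot's side. Origin: on its axis at the top of its shoulder (40 mm disc, where the wheel seats), 74 mm above the table; z along the axle to the free end at 89 mm, the last 7 mm tapering to 10 mm diameter; y is level, along the cross hole. Position and yaw vary.
- axle_hole (a point): Centre of the axle's cross hole, 71 mm from the shoulder along the axle, 9 mm above the seated wheel's boss. The hole goes right through along the axle's y (open at both sides, either may be used), 10 mm wide and high. Axes as the axle's.
- clip: Loose hairpin clip, 130 mm long, 0.15 kg: ribbed grey pull tab 46 x 24 x 20 mm (x, y, z), two 6 to 7 mm wire legs pointing to +x in the plane z = 10 mm. Origin: centre of the tab's underside; z up, y across the legs. Straight leg at y = -7 mm, 7 mm thick, end x = 107. Sprung leg from y = +7 mm, bowed at x = 62, pinching in at x = 77, flared end x = 95. Starts flat; grip the tab across its 24 mm.
- clip_seat (a point): Point on the straight leg, at x = 62, y = -7, z = 10 mm of the clip, opposite the bow. With the clip home it lies at the centre of the cross hole, the axle between the legs and the clip's plane square to the axle; let go, the tab may sag by about 0.2 to 0.35 rad. Axes as the clip's.
- clip_tip (a point): Rounded, thinner end (5 mm) of the straight leg, at x = 107, y = -7, z = 10 mm of the clip, 45 mm ahead of clip_seat.
- clip_bow (a joint): How far the sprung leg is bent away from the straight leg, rad. 0 at rest; about 0.11 as its pinched part rides over the axle (a push of some newtons, well under 20 N, along the leg); back near 0 when the bow has snapped round the axle.
- pliers: Pliers with blue handles, 168 mm long and 15 mm high, loose on the table near its front; a bystander to leave alone. Origin: centre of the underside.
- tape_measure: Yellow tape measure, 35 x 80 x 61 mm, loose; a bystander to leave alone. Origin: centre of the underside.
- belt_pulley: Plain grooved belt pulley, 63 mm in diameter and 32 mm high, loose; a bystander to leave alone (not the trolley wheel: it has no tyre and no bore that fits). Origin: centre of the underside.

How it is judged (in metres and radians):
On the way, in this order (a step that is already met when the one before it is completed fails the run):
1. the wheel is fully home on the axle, against the shoulder (distance between wheel and axle below 0.007 m and angle between the z axis of wheel and the z axis of axle, either way round below 0.15 rad), for 0.2 s.
2. the clip's straight leg has entered the cross hole, with the wheel home (all of step 1 and distance between clip_seat and axle_hole below 0.045 m and distance between clip_tip and axle_hole below 0.047 m and angle between the x axis of clip and the y axis of axle, either way round below 0.3 rad), for 0.1 s.
At the end, for the whole second after the job is handed in: Wheel within 7 mm of the shoulder and 0.15 rad of the axle, boss outwards; clip seat point within 7 mm of the hole centre, leg within 0.3 rad of the hole axis, clip plane square to the axle within 0.5 rad, sprung leg snapped back (bent under 0.07 rad); both at rest and released (all of step 1 and distance between clip_seat and axle_hole below 0.007 m and angle between the x axis of clip and the y axis of axle, either way round below 0.3 rad and angle between the z axis of clip and the z axis of axle, either way round below 0.5 rad and value of joint clip_bow below 0.07 rad and linear speed of each of clip, wheel below 0.02 m/s); the robot touches nothing.
It fails at once if the pliers is moved more than 30 mm (distance of pliers from where it was at the start of the episode above 0.03 m).
It fails at once if the tape measure is moved more than 30 mm (distance of tape_measure from where it was at the start of the episode above 0.03 m).
It fails at once if the belt pulley is moved more than 30 mm (distance of belt_pulley from where it was at the start of the episode above 0.03 m).
It also fails if it takes over 61 s, if anything falls off the work surface, if the arm or the gripper's body presses on something with over 40 N, if the wrist force passes 120 N, or if a joint passes its speed limit or range.

## Working session

There is one attempt and no reset: what is moved stays moved. The work goes in short steps, Python scripts to look and compute and a shell command to move; the robot and the scene stay as the last step left them, time stands still between calls to the robot, and variables do not carry over. Pictures are saved under pics/ and viewed, at most 10 in all, crops included, and the job is handed in when it is done.

```bash
mkdir -p pics; cat > h.py <<'E'
import numpy as np,cv2
from station import status,vision,env
def cam(n):
    m=vision.camera_model(n); s=status.read_state()
    im=vision.read_camera(n)
    K=np.array(m["intrinsics"])
    if "position" in m: return im,K,np.array(m["rotation"]),np.array(m["position"])
    from scipy.spatial.transform import Rotation as Ro
    T=np.array(m["tool_from_camera"]); Rt=Ro.from_euler('xyz',s["tcp_rot"],degrees=True).as_matrix()
    return im,K,Rt@T[:3,:3],Rt@T[:3,3]+np.array(s["ee_pos"])
def ray(c,px):
    _,K,R,p=c; d=np.linalg.inv(K)@np.array([px[0],px[1],1.]); return p,R@np.array([d[0],-d[1],-d[2]])
def plane(c,px,z):
    p,d=ray(c,px); return p+d*(z-p[2])/d[2]
def tri(c1,a,c2,b):
    p,d=ray(c1,a);q,e=ray(c2,b)
    s=np.linalg.lstsq(np.c_[d,-e],q-p,rcond=None)[0]; u,v=p+d*s[0],q+e*s[1]
    return (u+v)/2,np.linalg.norm(u-v)
def proj(c,X):
    _,K,R,p=c; v=R.T@(np.asarray(X)-p); q=K@np.array([v[0],-v[1],-v[2]]); return q[:2]/q[2]
def save(im,n): cv2.imwrite('pics/'+n,im[...,::-1])
E
python3 - <<'E'
from h import *
s=status.read_state(); print(s)
for n in("top","side","wrist"):
    m=vision.camera_model(n); print(n,{k:np.round(v,3).tolist() if not isinstance(v,str) else v for k,v in m.items()})
a=vision.read_camera("top");b=vision.read_camera("side")
np.save('top0',a);np.save('side0',b)
save(a,'top0.png');save(b,'side0.png')
E
```

```text
{'t': 0.0, 'joints': array([-7.55506280e+01,  2.81637813e+01,  8.93513962e+01,  1.65334267e-03,
        6.25495508e+01, -6.05111035e+00]), 'dq': array([ 0.02037944,  0.03711821,  0.03204688, -0.00269335,  0.09104089,
       -0.00587024]), 'joint_torque': array([-3.99632161e-03, -6.12654018e+01, -2.58177960e+01,  6.91118231e-02,
        4.82769858e-02, -9.16654631e-05]), 'ee_pos': array([ 0.21884496, -0.58517705,  0.22805808]), 'tcp_rot': array([-1.79935787e+02, -8.28152033e-03,  2.04997147e+01]), 'contact_force': array([-0.06789784, -0.5484889 ,  0.56858068]), 'torque': array([ 0.04352666, -0.04097916,  0.01039651]), 'grasp_force': 0.0, 'grip_width': 0.09504550480006496}
top {'intrinsics': [[481.414, 0.0, 274.412], [0.0, 481.414, 212.428], [0.0, 0.0, 1.0]], 'position': [0.451, -0.034, 1.286], 'rotation': [4.227, 0.198, -88.938]}
side {'intrinsics': [[407.291, 0.0, 278.7], [0.0, 407.291, 206.688], [0.0, 0.0, 1.0]], 'position': [0.394, 0.807, 0.658], 'rotation': [57.275, -0.096, -168.024]}
wrist {'intrinsics': [[314.494, 0.0, 280.18], [0.0, 314.494, 211.851], [0.0, 0.0, 1.0]], 'tool_from_camera': [[0.001, 0.964, 0.267, 0.075], [1.0, -0.001, -0.001, 0.0], [-0.0, 0.267, -0.964, -0.156], [0.0, 0.0, 0.0, 1.0]]}
```

View pics/top0.png

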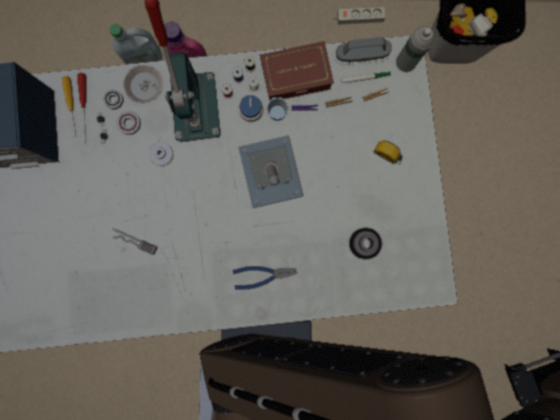

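View pics/side0.png

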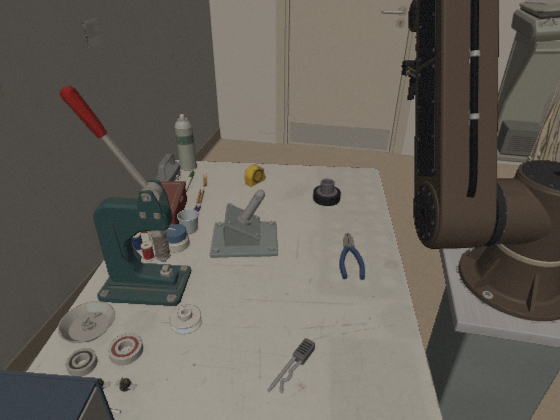

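```bash
sed -i 's/np.array(m\["rotation"\]),np/Ro.from_euler("xyz",m["rotation"],degrees=True).as_matrix(),np/; s/^    from scipy.*//; s/^import numpy as np,cv2/import numpy as np,cv2\nfrom scipy.spatial.transform import Rotation as Ro/' h.py
python3 - <<'E'
from h import *
def load(n):
    m=vision.camera_model(n); return np.load(n+'0.npy'),np.array(m["intrinsics"]),Ro.from_euler('xyz',m["rotation"],degrees=True).as_matrix(),np.array(m["position"])
t,s=load('top'),load('side')
print('wheel boss',plane(t,(366,242),.06),tri(t,(366,242),s,(328,181)))
print('clip tab',plane(t,(149,248),.02),plane(t,(115,234),.01),'side',plane(s,(306,346),.02),plane(s,(271,388),.01))
for p in [(240,147),(288,136),(303,194),(254,207)]: print('base',plane(t,p,.012).round(3))
a=cv2.resize(t[0][125:220,225:315],None,fx=5,fy=5,interpolation=3)
b=cv2.resize(s[0][180:265,205:285],None,fx=5,fy=5,interpolation=3)
c=np.zeros((475,860,3),np.uint8);c[:475,:450]=a;c[:425,455:855]=b
save(cv2.resize(c,(774,428)),'stand.png')
E
```

```text
wheel boss [ 0.4706436  -0.26191756  0.06      ] (array([ 0.46997709, -0.26046978,  0.0679802 ]), np.float64(0.0010823977434492045))
clip tab [0.44502837 0.29976937 0.02      ] [0.48031809 0.39404431 0.01      ] side [0.447195   0.30153146 0.02      ] [0.49413232 0.39361547 0.01      ]
base [0.719 0.068 0.012]
base [ 0.752 -0.06   0.012]
base [ 0.596 -0.103  0.012]
base [0.559 0.027 0.012]
```

View pics/stand.png

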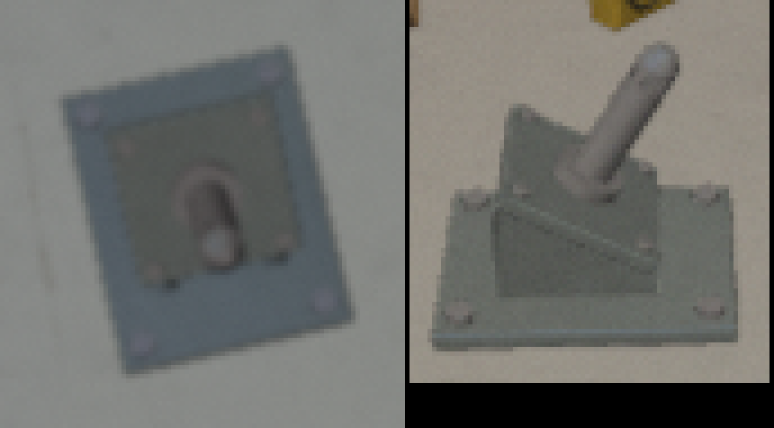

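```bash
python3 - <<'E'
from h import *
def load(n):
    m=vision.camera_model(n); return np.load(n+'0.npy'),np.array(m["intrinsics"]),Ro.from_euler('xyz',m["rotation"],degrees=True).as_matrix(),np.array(m["position"])
t,s=load('top'),load('side')
print('tip',tri(t,(273.2,179),s,(260,193.8)),plane(t,(273.2,179),.151),plane(s,(260,193.8),.151))
yaw=np.radians(14.4);az=np.array([-.5*np.cos(yaw),-.5*np.sin(yaw),.866])
tip=tri(t,(273.2,179),s,(260,193.8))[0]; tip[2]=.151
O=tip-.089*az; print('O',O,'hole',O+.071*az, 'O px',proj(t,O),proj(s,O), 'proj tip',proj(t,O+.089*az))
# wheel ellipse
for n,c in(('top',t),):
    g=cv2.cvtColor(c[0],cv2.COLOR_RGB2GRAY)[220:265,340:395]
    m=(g<75).astype(np.uint8); k=max(cv2.findContours(m,0,2)[0],key=cv2.contourArea); e=cv2.fitEllipse(k); p=(e[0][0]+340,e[0][1]+220); print(e,plane(c,p,.03))
E
```

```text
tip (array([ 0.61591701, -0.02383809,  0.14369754]), np.float64(0.000556260511211544)) [ 0.6145891  -0.02394981  0.151     ] [ 0.61304885 -0.01205831  0.151     ]
O [ 0.65901896 -0.01277139  0.073926  ] hole [ 0.62463426 -0.02159988  0.135412  ] O px [269.31306375 165.92267029] [243.24975063 217.6943934 ] proj tip [273.16345949 178.44491191]
((25.144607543945312, 23.120960235595703), (30.589092254638672, 31.995376586914062), 89.44438171386719) [ 0.46816617 -0.26528844  0.03      ]
```

```bash
python3 -m crank '.106 -.066 0 0 1;.106 -.066 0 0 1;.106 -.066 0 0 1;.106 -.066 0 0 1;.106 -.066 0 0 1;.106 -.066 0 0 1;.106 -.066 0 0 1;.106 -.066 0 .034 1' 20; python3 -m crank '0 0 0 0 1;0 0 0 0 1;0 0 0 0 1'
python3 - <<'E'
from h import *
s=status.read_state();print(s['ee_pos'],s['tcp_rot'],s['t'])
w=cam('wrist');save(w[0],'w1.png')
for P in([.469,-.263,.062],[.469,-.263,.03]): print(proj(w,P))
np.savez('w1',*w)
E
```

```text
t: 0.9
ee_pos: [0.4635, -0.267, 0.2286]
tcp_rot: [-180.0, 0.0, 14.3]
contact_force: [0.8, -0.8, 0.5]
grip_width: 0.0948
grasp_force: 0.0
t: 1.2
ee_pos: [0.4622, -0.2694, 0.2285]
tcp_rot: [-180.0, 0.0, 14.4]
contact_force: [0.1, -0.0, -0.1]
grip_width: 0.0947
grasp_force: 0.0
[ 0.46220397 -0.26943153  0.2284513 ] [-1.79994559e+02  2.12020985e-02  1.44145697e+01] 1.2
[275.62553406 191.1576986 ]
[276.00752228 185.46674625]
```

View pics/w1.png

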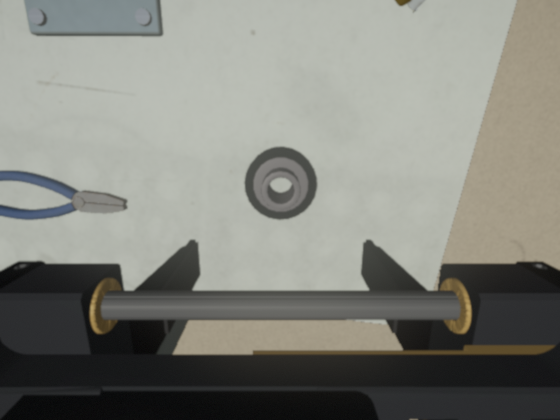

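```bash
python3 - <<'E'
from h import *
f=np.load('w1.npz');w=[f['arr_%d'%i] for i in range(4)]
g=cv2.cvtColor(w[0],cv2.COLOR_RGB2GRAY)[130:235,230:335]
m=(g<90).astype(np.uint8); k=max(cv2.findContours(m,0,2)[0],key=cv2.contourArea); e=cv2.fitEllipse(cv2.convexHull(k)); print(e)
P=plane(w,(e[0][0]+230,e[0][1]+130),.025);print(P)
d=P-status.read_state()['ee_pos'];y=np.radians(14.41)
print('tool',d@[np.cos(y),np.sin(y),0],d@[np.sin(y),-np.cos(y),0])
E
```

```text
((50.42271041870117, 52.9005012512207), (69.62142181396484, 70.19931030273438), 1.713486909866333)
[ 0.47226652 -0.26737788  0.025     ]
tool 0.010510989746374403 0.0002493937003132489
```

```bash
python3 -m crank '.024 0 0 0 1;0 0 .1 0 1;0 0 .11 0 1;0 0 .12 0 1;0 0 .06 0 1;0 0 .059 0 1;0 0 0 0 1;0 0 0 0 1' 20; python3 -m crank '0 0 0 0 -.3;0 0 0 0 -.5;0 0 0 0 -.5;0 0 0 0 -.5;0 0 0 0 -.5;0 0 0 0 -.5'
```

```text
t: 2.05
ee_pos: [0.4721, -0.267, 0.0493]
tcp_rot: [-180.0, 0.0, 14.3]
contact_force: [-0.5, -0.2, 0.1]
grip_width: 0.0951
grasp_force: 0.0
t: 2.65
ee_pos: [0.472, -0.2665, 0.0492]
tcp_rot: [180.0, -0.0, 14.4]
contact_force: [-0.5, 0.1, -0.2]
grip_width: 0.0524
grasp_force: 0.0
```

```bash
python3 -m crank '0 0 0 0 -.6;0 0 0 0 -.6;0 0 0 0 -.6;0 0 -.05 0 -.6;0 0 -.1 0 -.6;0 0 -.12 0 -.6;0 0 -.12 0 -.6;0 0 -.06 0 -.6' 20; python3 - <<'E'
from h import *
w=cam('wrist');s=status.read_state();print(s['grip_width'],s['grasp_force'],s['ee_pos'])
sd=cam('side');tp=cam('top')
a=sd[0];save(np.hstack([w[0][::2,::2],a[100:310,180:460]]),'w2.png')
E
```

```text
t: 3.45
ee_pos: [0.4724, -0.2666, 0.2327]
tcp_rot: [179.8, -0.1, 14.4]
contact_force: [1.4, -0.5, -4.0]
grip_width: 0.0416
grasp_force: 20.0
0.041595648192356435 19.99972364399582 [ 0.47308148 -0.26711445  0.23492466]
```

View pics/w2.png

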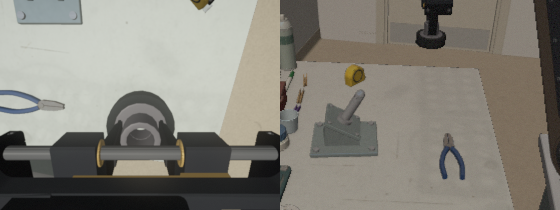

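```bash
python3 -m crank '.054 -.1 0 0 -.6;.054 -.1 0 0 -.6;.054 -.1 0 0 -.6;.054 -.1 0 0 -.6;.054 -.1 0 0 -.6;0 0 0 0 -.6;0 0 0 0 -.6;0 0 0 0 -.6' 20; python3 - <<'E'
from h import *
s=status.read_state();print(s['ee_pos'],s['tcp_rot'])
w=cam('wrist');np.savez('w3',*w)
for P in([.6155,-.024,.151],[.659,-.0128,.074]): print(proj(w,P))
save(cv2.resize(w[0][0:250,140:440],None,fx=2,fy=2,interpolation=3),'w3.png')
E
```

```text
t: 4.4
ee_pos: [0.5264, -0.0465, 0.2276]
tcp_rot: [-180.0, 0.1, 14.4]
contact_force: [0.7, -0.6, -3.0]
grip_width: 0.0416
grasp_force: 20.0
[ 0.52636398 -0.04646852  0.22763226] [-1.79953216e+02  1.28258871e-01  1.43532361e+01]
[280.56666805  99.57952437]
[280.49347334  52.96528719]
```

View pics/w3.png

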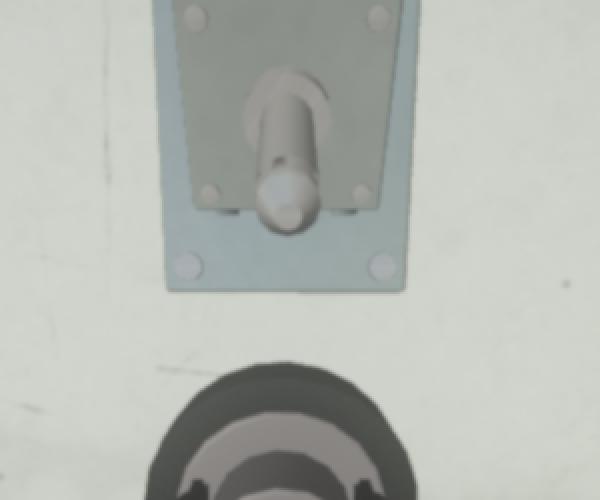

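```bash
python3 - <<'E'
from h import *
f=np.load('w3.npz');w=[f['arr_%d'%i] for i in range(4)]
P=plane(w,(284.2,108),.151);S=plane(w,(283.5,57),.074);print(P,S)
y=np.radians(14.38);tx=np.array([np.cos(y),np.sin(y),0]);ty=np.array([np.sin(y),-np.cos(y),0])
p=status.read_state()['ee_pos']
for Q in(P,S): print((Q-p)@tx,(Q-p)@ty)
# same wrist cam bias on wheel: wheel seen bore top edge
print('top-based',(np.array([.6155,-.024,0])-p)@tx,(np.array([.6155,-.024,0])-p)@ty)
E
```

```text
[ 0.61071833 -0.02787032  0.151     ] [ 0.65647545 -0.01624084  0.074     ]
0.08634340957916219 0.002566939532370239
0.13355515618913066 0.0026656760250961323
top-based 0.0919364731190293 5.412100065379372e-06
```

```bash
python3 -m crank '.1 .003 0 0 -.6;.1 .002 0 0 -.6;.0325 0 0 0 -.6;0 0 .03 0 -.6;0 0 .03 0 -.6;0 0 .02 0 -.6;0 0 .01 0 -.6;0 0 0 0 -.6' 15; python3 - <<'E'
from h import *
s=status.read_state();print(s['ee_pos'],s['contact_force'],s['torque'])
E
```

```text
t: 5.25
ee_pos: [0.6171, -0.025, 0.1926]
tcp_rot: [-180.0, 0.0, 14.4]
contact_force: [-0.4, 0.2, -3.0]
grip_width: 0.0421
grasp_force: 15.0
[ 0.61705968 -0.02503098  0.19260391] [-0.39312006  0.23254789 -2.97041008] [ 0.06822836  0.05184145 -0.02926548]
```

```bash
python3 -m crank '-.014 0 .005 0 -.6;-.014 0 .004 0 -.6;-.014 0 .003 0 -.6;0 0 0 0 -.6' 15; python3 -m crank '-.014 0 .003 0 -.6;-.014 0 .003 0 -.6;0 0 0 0 -.6'
python3 - <<'E'
from h import *
s=status.read_state();print(s['ee_pos'],s['contact_force'],s['torque'])
a=cam('side')[0];b=cam('wrist')[0];save(np.hstack([cv2.resize(a[110:270,190:350],(500,500),interpolation=3),cv2.resize(b[60:260,200:360],(300,375))[:375].copy() if 0 else cv2.copyMakeBorder(cv2.resize(b[20:270,180:380],(300,375)),0,125,0,0,0)]),'w4.png')
E
```

```text
t: 5.65
ee_pos: [0.6005, -0.0292, 0.1885]
tcp_rot: [180.0, 0.0, 14.4]
contact_force: [1.4, 0.8, -2.2]
grip_width: 0.0411
grasp_force: 15.0
t: 5.95
ee_pos: [0.5901, -0.032, 0.186]
tcp_rot: [180.0, -0.0, 14.4]
contact_force: [1.5, -1.3, -2.1]
grip_width: 0.0414
grasp_force: 15.0
[ 0.59010706 -0.03199383  0.18600252] [ 1.54299324 -1.32626045 -2.09797693] [-0.22341758 -0.37710791 -0.03323712]
```

View pics/w4.png

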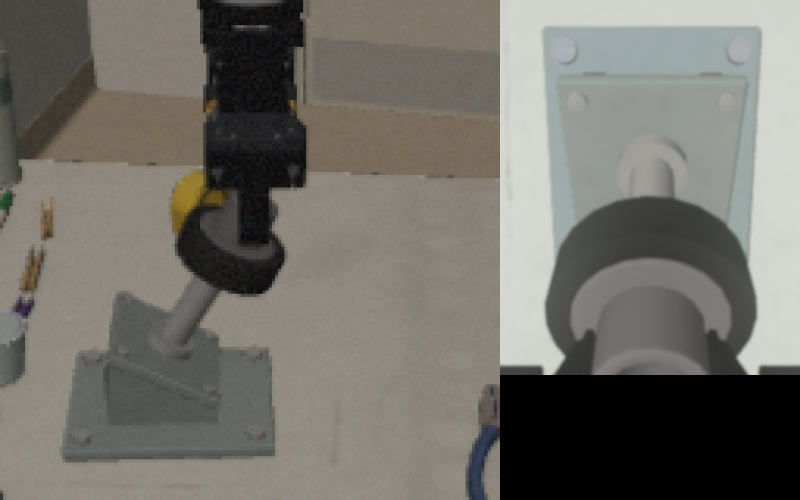

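```bash
python3 -m crank '.0125 0 .0217 0 -.6;.0125 0 .0217 0 -.6;.0125 0 .0217 0 -.6;0 0 0 0 -.6' 15; python3 -m crank '.0125 0 .0217 0 -.6;.0125 0 .0217 0 -.6;.0125 0 .0217 0 -.6;0 0 0 0 -.6';python3 -m crank '.0125 0 .0217 0 -.6;.0063 0 .0108 0 -.6;0 0 0 0 -.6;0 0 0 0 -.6'
```

```text
t: 6.45
ee_pos: [0.6057, -0.0277, 0.158]
tcp_rot: [-180.0, 0.0, 14.4]
contact_force: [3.3, -0.5, -3.3]
grip_width: 0.0405
grasp_force: 15.0
t: 6.85
ee_pos: [0.6194, -0.0243, 0.1317]
tcp_rot: [-180.0, 0.1, 14.4]
contact_force: [0.4, -3.3, -9.1]
grip_width: 0.041
grasp_force: 15.0
t: 7.25
ee_pos: [0.6261, -0.0225, 0.1198]
tcp_rot: [-180.0, 0.1, 14.4]
contact_force: [-1.4, -4.0, -12.0]
grip_width: 0.0411
grasp_force: 15.0
```

```bash
python3 -m crank '0 0 0 0 -.6;0 0 0 0 -.6'
python3 - <<'E'
from h import *
s=status.read_state();print(s['ee_pos'],s['contact_force'],s['torque'])
a=cam('side')[0];b=cam('wrist')[0];save(np.hstack([cv2.resize(a[110:270,190:350],(500,500),interpolation=3),cv2.copyMakeBorder(cv2.resize(b[20:270,180:380],(300,375)),0,125,0,0,0)]),'w5.png')
E
```

```text
t: 7.45
ee_pos: [0.626, -0.0224, 0.1201]
tcp_rot: [-180.0, 0.1, 14.4]
contact_force: [-2.2, -4.9, -12.8]
grip_width: 0.041
grasp_force: 15.0
[ 0.62596855 -0.02244791  0.12013751] [ -2.19257255  -4.85526253 -12.75907747] [-0.74267072  0.31500931 -0.00859863]
```

View pics/w5.png

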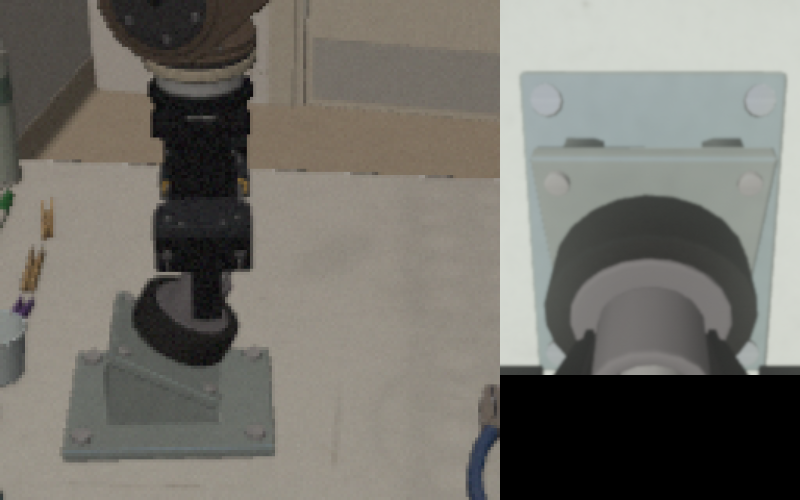

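```bash
python3 -m crank '.0063 0 .0108 0 -.6;.003 0 .005 0 -.6;0 0 0 0 -.6' 15; python3 -m crank '0 0 0 0 -.3;0 0 0 0 -.3;0 0 0 0 -.3;0 0 0 0 -.3'
python3 - <<'E'
from h import *
s=status.read_state();print(s['ee_pos'],s['contact_force'],s['torque'])
E
```

```text
t: 7.85
ee_pos: [0.6297, -0.0215, 0.1159]
tcp_rot: [180.0, 0.1, 14.4]
contact_force: [-8.9, -4.1, 4.0]
grip_width: 0.0408
grasp_force: 15.0
t: 8.25
ee_pos: [0.6296, -0.0215, 0.1158]
tcp_rot: [180.0, 0.0, 14.4]
contact_force: [-9.3, -3.5, 4.2]
grip_width: 0.0408
grasp_force: 15.0
[ 0.62962535 -0.02152497  0.1158231 ] [-9.25480474 -3.50312438  4.15301992] [-0.74621689  1.56757631 -0.05016823]
```

```bash
python3 -m crank '0 0 0 0 .4;0 0 0 0 .4;0 0 0 0 .4;0 0 0 0 .4;0 0 -.03 0 .4;-.1 0 -.1 0 .4;-.1 0 -.1 0 .4;0 0 0 0 1'; python3 -m crank '0 0 0 0 1;0 0 0 0 1'
python3 - <<'E'
from h import *
s=status.read_state();print(s['ee_pos'],s['contact_force'],s['tcp_rot'],s['t'])
a=cam('side')[0];w=cam('wrist');b=w[0];np.savez('w6',*w);save(np.hstack([cv2.resize(a[150:270,190:310],(400,400),interpolation=3),cv2.resize(b[:200,180:380],(400,400))]),'w6.png')
E
```

```text
t: 9.05
ee_pos: [0.5605, -0.0396, 0.2021]
tcp_rot: [179.9, -0.3, 14.3]
contact_force: [1.1, 0.1, 0.2]
grip_width: 0.0705
grasp_force: 0.0
t: 9.25
ee_pos: [0.5623, -0.0389, 0.1968]
tcp_rot: [-180.0, 0.0, 14.4]
contact_force: [0.1, -0.8, -0.9]
grip_width: 0.0855
grasp_force: 0.0
[ 0.56228045 -0.03888409  0.19677565] [ 0.11866616 -0.84539096 -0.89531152] [-1.79996373e+02  5.72227365e-03  1.43778358e+01] 9.25
```

View pics/w6.png

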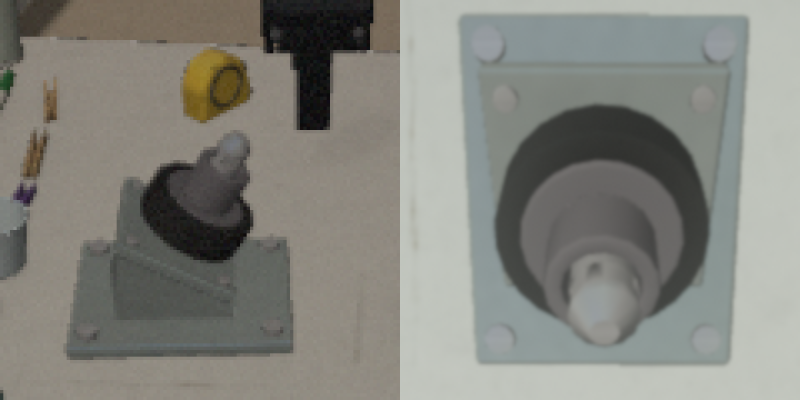

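```bash
python3 - <<'E'
from h import *
f=np.load('w6.npz');w=[f['arr_%d'%i] for i in range(4)]
y=np.radians(14.38);tx=np.array([np.cos(y),np.sin(y),0]);ay=np.array([-np.sin(y),np.cos(y),0]);az=np.array([-.5*np.cos(y),-.5*np.sin(y),.866])
ax=np.cross(ay,az)
P=plane(w,(282,164),.151);print('tip',P)
H=P-.018*az;print('hole',H)
m=vision.camera_model('side');s=(0,np.array(m["intrinsics"]),Ro.from_euler('xyz',m["rotation"],degrees=True).as_matrix(),np.array(m["position"]))
for n,c in(('wrist',w),('side',s)):
    print(n,'tip',proj(c,P),'+y mouth',proj(c,H+.012*ay),'up side',proj(c,H+.012*ax),'-y mouth',proj(c,H-.012*ay))
g=cv2.cvtColor(np.load('side0.npy'),cv2.COLOR_RGB2GRAY);print(g[186:212,244:270])
E
```

```text
tip [ 0.61190437 -0.02741317  0.151     ]
hole [ 0.6206224 -0.025178   0.135412 ]
wrist tip [282. 164.] +y mouth [264.21931195 147.88113963] up side [281.99928658 132.31508501] -y mouth [299.59669363 147.92367849]
side tip [261.98810876 190.70506113] +y mouth [258.47680968 198.75563283] up side [254.19330006 194.21721715] -y mouth [258.47483493 193.72238173]
[[144 144 144 138 135 120 102  99 127 136 144 142 145 141 144 145 144 146
  139 143 143 143 142 144 145 143]
 [146 144 147 144 144 142 135 138 143 146 144 142 144 141 142 145 145 145
  147 144 143 143 143 143 144 140]
 [146 145 143 144 145 144 146 146 145 144 142 144 146 145 144 146 145 144
  142 144 143 144 143 143 142 144]
 [143 146 145 145 144 144 146 147 144 143 142 142 143 141 142 131 121 126
  135 143 142 143 146 143 144 143]
 [144 145 145 147 145 144 143 146 142 145 144 143 143 121 116 114 116 105
  110 124 138 141 144 143 143 145]
 [145 145 144 146 145 144 143 140 143 143 142 144 133 118 114 116 118 116
  108 106 131 143 142 144 144 140]
 [141 143 145 143 144 144 143 146 144 144 145 123 113 115 121 119 125 124
  118 102 1
[... 1395 characters left out ...]
29 144 143
  144 143 144 146 146 144 146 143]
 [144 143 129 109 107 110 112 110 108 104  93  87  75  64 105 138 143 144
  142 143 145 145 145 145 145 145]
 [142 145 115 105 109 109 110 107 105  96  87  82  66  86 133 143 146 146
  141 143 144 142 145 145 145 143]
 [143 123 106 108 111 108 109 106 100  91  82  70  72 130 145 142 147 146
  145 146 145 142 146 144 145 145]
 [123 112 106 113 111 111 106 103  95  84  76  64 106 139 144 147 147 144
  146 142 147 145 145 145 144 145]
 [ 99 104 108 113 112 106 105  97  88  81  66  84 130 143 143 142 145 146
  142 145 144 146 145 145 144 143]
 [100 107 111 113 110 106 102  93  84  73  70 127 144 145 144 140 145 144
  145 144 142 144 144 148 147 144]]
```

```bash
python3 -m crank '-.009 -.112 -.02 0 1;-.009 -.112 -.02 0 1;-.009 -.112 0 0 1;-.009 -.112 0 0 1;-.009 -.112 0 0 1;-.009 -.112 0 0 1;-.009 -.112 0 0 1;-.009 -.111 0 0 1' >/dev/null; python3 -m crank '0 0 0 -.045 1;0 0 0 -.045 1;0 0 0 -.045 1;0 0 0 -.045 1;0 0 0 -.045 1;0 0 0 -.045 1;0 0 0 -.03 1;0 0 0 0 1'
python3 - <<'E'
from h import *
s=status.read_state();print(s['ee_pos'],s['tcp_rot'],s['t'])
w=cam('wrist');np.savez('w7',*w)
g=cv2.cvtColor(w[0],cv2.COLOR_RGB2GRAY)
c0=proj(w,[.446,.301,.02]);print(c0,proj(w,[.49,.394,.01]))
m=(cv2.GaussianBlur(g,(3,3),0)<135).astype(np.uint8);m[238:]=0
n,l,st,ce=cv2.connectedComponentsWithStats(m)
for i in range(1,n):
    if st[i][4]>60:
        ys,xs=np.where(l==i);r=cv2.minAreaRect(np.c_[xs,ys].astype(np.float32));print(st[i],ce[i],r)
E
```

```text
t: 10.95
ee_pos: [0.4451, 0.3009, 0.2121]
tcp_rot: [-179.9, 0.1, 68.5]
contact_force: [-0.5, 1.0, -0.4]
grip_width: 0.0953
grasp_force: 0.0
[0.44510094 0.30094983 0.21212051] [-1.79943472e+02  7.27638545e-02  6.84766984e+01] 10.95
[280.86441262 193.01018925] [287.34329366  97.44110125]
[531   0  29  43 610] [541.62786885  22.9442623 ] ((542.1370849609375, 22.97146224975586), (47.93997573852539, 20.71387481689453), 67.93209838867188)
[550   0  10  30 208] [554.41826923  13.48076923] ((554.5, 14.5), (29.0, 9.0), 90.0)
[497 114  14  26 178] [502.17977528 127.48876404] ((502.9793395996094, 126.24828338623047), (12.124641418457031, 25.41191864013672), 4.763641834259033)
[511 120  14  13 140] [517.55       125.86428571] ((517.5, 126.0), (12.0, 13.0), 90.0)
[ 537  135   23   85 1116] [550.61827957 168.97311828] ((548.0, 177.0), (84.0, 22.0), 90.0)
[272 165  21  42 819] [282.26984127 186.03418803] ((282.0, 185.5), (41.0, 20.0), 90.0)
```

```bash
python3 - <<'E'
from h import *
f=np.load('w7.npz');w=[f['arr_%d'%i] for i in range(4)]
g=cv2.cvtColor(w[0],cv2.COLOR_RGB2GRAY)
P=plane(w,(282,185.5),.018);s=status.read_state();y=np.radians(s['tcp_rot'][2]);d=P-s['ee_pos'];print(P,d@[np.cos(y),np.sin(y),0],d@[np.sin(y),-np.cos(y),0])
print(g[88:176:4,262:312:2])
E
```

```text
[0.45020656 0.30819507 0.018     ] 0.00865580839670093 0.002061021261238441
[[178 179 179 179 179 179 179 179 179 180 179 180 180 178 162 154 175 180
  180 180 180 179 179 180 180]
 [178 178 180 180 179 179 179 179 180 180 180 180 180 171 145 143 158 181
  181 180 180 180 180 179 180]
 [178 178 179 180 180 180 180 181 180 180 180 180 180 171 145 143 165 181
  181 181 181 180 180 179 180]
 [179 179 179 179 176 156 149 159 180 180 180 180 177 151 144 143 156 180
  180 181 181 181 180 180 180]
 [179 178 178 179 178 155 140 146 153 177 180 180 177 147 144 142 153 180
  181 180 181 181 180 179 179]
 [179 180 180 180 179 178 154 138 145 153 175 180 178 144 145 142 155 180
  180 180 180 181 180 179 179]
 [179 179 179 179 179 179 178 164 137 146 147 174 178 145 144 142 154 180
  180 180 181 181 180 179 179]
 [179 179 179 179 179 180 179 179 165 137 145 146 172 145 145 141 159 181
  181 179 180 180 180 180 179]
 [180 180 179 179 179 180 180 178 160 147 141 149 175 143 146 140 162 180
  179 179 179 180 180 180 180]
 [179 179 179 179 179 180 173 148 146 135 153 177 169 139 145 140 162 179
  180
[... 586 characters left out ...]
48 145 144 175 165 143 144 140 175 180
  180 179 179 179 179 179 179]
 [179 179 180 180 180 180 180 167 144 142 154 179 163 142 144 145 177 180
  179 179 180 179 179 179 178]
 [179 179 179 179 180 179 178 156 145 141 169 179 162 143 143 149 180 181
  181 180 181 180 180 179 179]
 [179 179 178 179 179 180 176 148 145 144 176 178 151 143 143 154 182 182
  182 181 180 180 179 180 180]
 [179 179 179 180 179 178 164 144 141 150 175 173 151 144 142 156 179 179
  180 180 180 179 176 176 175]
 [179 179 180 180 179 158 113 116 115 114 114 114 113 115 114 123 174 179
  179 177 176 177 178 179 179]
 [179 179 180 179 178 145 118 122 122 121 121 122 121 121 120 115 158 175
  178 180 180 180 180 180 180]]
```

```bash
python3 -m crank '.0216 .005 0 .0135 1;0 0 .11 0 1;0 0 .11 0 1;0 0 .11 0 1;0 0 .11 0 1;0 0 .03 0 .2;0 0 .018 0 -.3;0 0 0 0 -.5' 40; python3 -m crank '0 0 0 0 -.8;0 0 0 0 -.8;0 0 0 0 -.8;0 0 0 0 -.8;0 0 0 0 -.8;0 0 0 0 -.8;0 0 0 0 -.8'
```

```text
t: 11.8
ee_pos: [0.4504, 0.3082, 0.0183]
tcp_rot: [180.0, -0.0, 65.9]
contact_force: [0.2, 0.3, 0.3]
grip_width: 0.0762
grasp_force: 0.0
t: 12.5
ee_pos: [0.4501, 0.3079, 0.0179]
tcp_rot: [180.0, 0.0, 66.0]
contact_force: [-0.0, 0.0, 0.3]
grip_width: 0.0234
grasp_force: 39.9
```

```bash
python3 -m crank '0 0 -.06 0 -.8;0 0 -.115 -.0427 -.8;0 0 -.115 -.0427 -.8;0 0 -.115 -.0427 -.8;0 0 -.115 -.0427 -.8;0 0 -.06 -.0427 -.8;0 0 0 0 -.8' 40; python3 -m crank '-.11 .018 0 0 -.8;-.11 .018 0 0 -.8;-.11 .018 0 0 -.8;-.11 .018 0 0 -.8;-.11 .018 0 0 -.8;-.11 .018 0 0 -.8;-.11 .018 0 0 -.8;-.11 .018 0 0 -.8'; python3 -m crank '-.11 .018 0 0 -.8;-.11 .018 0 0 -.8;-.11 .018 0 0 -.8;-.05 0 0 0 -.8;0 0 0 0 -.8;0 0 0 0 -.8'
```

```text
t: 13.2
ee_pos: [0.4508, 0.3084, 0.2532]
tcp_rot: [179.7, -0.1, 104.6]
contact_force: [0.1, -0.5, -2.0]
grip_width: 0.0239
grasp_force: 39.9
t: 14.0
ee_pos: [0.5932, -0.0205, 0.2481]
tcp_rot: [-179.9, -0.1, 104.2]
contact_force: [0.5, 0.4, -1.4]
grip_width: 0.0235
grasp_force: 39.9
t: 14.6
ee_pos: [0.6513, -0.1602, 0.2485]
tcp_rot: [-179.9, -0.1, 104.3]
contact_force: [-0.1, 0.6, -1.4]
grip_width: 0.0237
grasp_force: 39.9
```

```bash
python3 -m crank '-.02 0 .09 0 -.8;0 0 .09 0 -.8;0 0 .08 0 -.8;0 0 0 0 -.8;0 0 0 0 -.8;0 0 0 0 -.8'
python3 - <<'E'
from h import *
s=status.read_state();print(s['ee_pos'],s['tcp_rot'])
w=cam('wrist');np.savez('w8',*w);save(w[0][:250,180:380],'x.png')
sd=cam('side');np.savez('s8',*sd)
H=np.array([.622,-.0235,.1355]);print('H pred',proj(w,H),proj(sd,H))
y=np.radians(s['tcp_rot'][2]);tx=np.array([np.cos(y),np.sin(y),0]);ty=np.array([np.sin(y),-np.cos(y),0])
for L in(.03,.06,.107): print('leg pred',L,proj(w,s['ee_pos']+tx*L+ty*.007-[0,0,.0079]))
a=cv2.resize(w[0][:240,200:360],None,fx=2.5,fy=2.5,interpolation=3);b=cv2.resize(sd[0][150:270,190:270],None,fx=5,fy=5,interpolation=3)
save(np.hstack([a,b]),'w8.png')
E
```

```text
t: 15.2
ee_pos: [0.6547, -0.1679, 0.1481]
tcp_rot: [179.9, 0.1, 104.4]
contact_force: [0.8, -0.1, -0.8]
grip_width: 0.0237
grasp_force: 39.9
[ 0.65469464 -0.16788609  0.1480551 ] [1.79869937e+02 9.00820474e-02 1.04411140e+02]
H pred [289.68787228 -41.74928933] [257.76541346 196.46717611]
leg pred 0.03 [293.01431493 211.00797382]
leg pred 0.06 [293.71114117 154.9436642 ]
leg pred 0.107 [294.95387891  54.95713986]
```

View pics/w8.png

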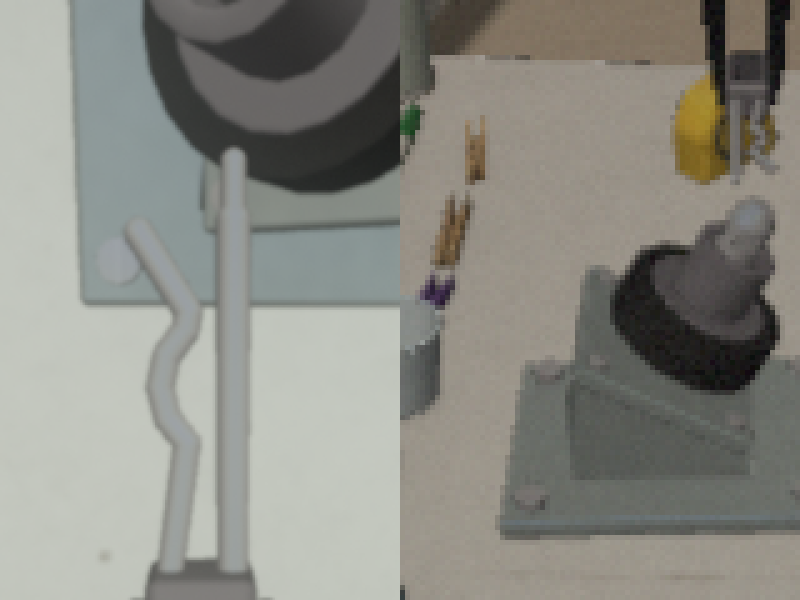

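```bash
python3 -m crank '.055 -.0055 .0118 0 -.8;0 0 0 0 -.8;0 0 0 0 -.8;0 0 0 0 -.8'
python3 - <<'E'
from h import *
def rep(w,sd,ee,yaw):
    y=np.radians(yaw);tx=np.array([np.cos(y),np.sin(y),0]);ty=np.array([np.sin(y),-np.cos(y),0])
    H=np.array([.622,-.0235,.1355]);az=np.array([-.5*ty[0],-.5*ty[1],.866])
    print('H rel',(H-ee)@tx,(H-ee)@ty)
    for n,P in(('H',H),('H-12y',H-.012*tx),('axtip',H+.018*az),('legtip',ee+tx*.107+ty*.007-[0,0,.0079])): print(n,proj(w,P).round(1),proj(sd,P).round(1))
f=np.load('w8.npz');w=[f['arr_%d'%i] for i in range(4)];f=np.load('s8.npz');sd=[f['arr_%d'%i] for i in range(4)]
rep(w,sd,np.array([.6547,-.1679,.1481]),104.4)
s=status.read_state();print(s['ee_pos'],s['tcp_rot'])
w=cam('wrist');sd=cam('side');np.savez('w9',*w);np.savez('s9',*sd)
rep(w,sd,s['ee_pos'],s['tcp_rot'][2])
g=cv2.cvtColor(w[0],cv2.COLOR_RGB2GRAY);np.set_printoptions(linewidth=250)
print(g[0:72:3,236:336:3])
E
```

```text
t: 15.7
ee_pos: [0.6468, -0.1481, 0.142]
tcp_rot: [179.9, 0.1, 104.4]
contact_force: [0.2, 0.3, -1.2]
grip_width: 0.0237
grasp_force: 39.9
H rel 0.14799556777726505 0.004238150337698851
H [289.7 -41.7] [257.8 196.5]
H-12y [289.4 -11.3] [257.8 194. ]
axtip [268.8 -61.3] [261.3 191. ]
legtip [295.  55.] [256.6 186.6]
[ 0.64680347 -0.14809009  0.14202222] [1.79934134e+02 5.57692291e-02 1.04372024e+02]
H rel 0.12684761844410722 0.006898136793916317
H [295.5   6.5] [257.8 196.5]
H-12y [295.1  35.8] [257.8 194. ]
axtip [275.2  -7.4] [261.3 191. ]
legtip [295.  55.] [257.8 192.8]
[[152 150 150 149 150 150 149 105 147 148 152 153 150 147 140 142 147 148 149 149 150 150 149 140 139 122  98 118 134  98 104 109 118 102]
 [151 151 151 150 150 151 142  90 146 148 152 153 151 139 135 137 140 143 145 146 146 146 143 135 139 138 118 120 132  99 104 108 118 103]
 [152 152 151 150 150 151 135  81 115 148 152 153 144 122 129 132 134 136 140 141 142 142 137 130 131 136 133 125 129 100 103 108 117 104]
 [153 152 152 151 151 152 140  81  83 111 128 124 111 116 122 128 130 132 133 137 138 139 131 125 120 1
[... 2116 characters left out ...]
 60]
 [155 155 155 154 154 153 152 153 152 100  64  63  62  68  95  97 101 103 105 105 104 100  94  82  60  56  57  55  55  56  56  57  58  59]
 [155 155 154 154 153 153 153 153 153 124  64  63  62  62  92  97  80  77 120 151 123  62  58  56  57  56  56  55  55  55  56  55  57  58]
 [154 155 154 153 154 154 153 154 153 137  65  64  62  62  74 107 109 104 144 157 151  66  59  56  56  57  55  55  54  55  55  54  60  97]
 [154 154 154 153 154 154 154 154 153 150  77  65  63  62  63  98 109 106 142 157 151  97  73  60  57  56  57  56  54  55  57  72 105 108]
 [153 154 154 153 154 154 154 154 154 153 121  65  64  63  62  82 108 107 143 157 151 111 109 106  99  86  69  69  83  97 105 108 108 108]]
```

```bash
python3 - <<'E'
from h import *
f=np.load('w9.npz');w=[f['arr_%d'%i] for i in range(4)];f=np.load('s9.npz');sd=[f['arr_%d'%i] for i in range(4)]
y=np.radians(14.38);ay=np.array([-np.sin(y),np.cos(y),0]);az=np.array([-.5*np.cos(y),-.5*np.sin(y),.866]);ax=np.cross(ay,az)
H=np.array([.622,-.0235,.1355])
for d,r in((.018,.005),(.011,.012),(0,.012),(-.009,.012),(-.009,.021)):
    for nm,c in(('wrist',w),('side',sd)):
        q=np.array([proj(c,H+d*az+r*(np.cos(t)*ax+np.sin(t)*ay)) for t in np.linspace(0,6.28,60)]);
        i,j,k,l=q[:,0].argmin(),q[:,0].argmax(),q[:,1].argmax(),q[:,1].argmin();print(d,r,nm,'L',q[i].round(1),'R',q[j].round(1),'bottom',q[k].round(1),'top',q[l].round(1))
g=cv2.cvtColor(w[0],cv2.COLOR_RGB2GRAY);np.set_printoptions(linewidth=250)
print(g[0:46:2,250:322:2])
g=cv2.cvtColor(sd[0],cv2.COLOR_RGB2GRAY);print(g[183:212,246:274])
E
```

```text
0.018 0.005 wrist L [264.9  -5.8] R [286.   -9.9] bottom [273.8   6.7] top [277.2 -22. ]
0.018 0.005 side L [259.5 190.1] R [263.1 191.9] bottom [262.4 192.3] top [260.1 189.6]
0.011 0.012 wrist L [260.1   1.8] R [309.3  -7.3] bottom [280.3  30.2] top [288.5 -35.5]
0.011 0.012 side L [255.6 191.1] R [264.2 195.2] bottom [262.6 196.3] top [257.1 189.9]
0 0.012 wrist L [272.9   9.4] R [320.    1.5] bottom [292.  36.] top [300.4 -24.9]
0 0.012 side L [253.5 194.5] R [262.  198.6] bottom [260.4 199.7] top [255.  193.3]
-0.009 0.012 wrist L [282.3  17.9] R [327.6   7.9] bottom [300.6  40.3] top [309.  -17.2]
-0.009 0.012 side L [251.8 197.2] R [260.3 201.3] bottom [258.7 202.4] top [253.3 196. ]
-0.009 0.021 wrist L [267.   16.8] R [346.6  -1.3] bottom [298.1  60.4] top [312.8 -40.5]
-0.009 0.021 side L [248.5 195.7] R [263.4 202.9] bottom [260.6 204.9] top [251.2 193.6]
[[150 151 149 107 127 147 148 149 152 153 152 150 148 145 140 141 144 147 148 148 149 149 149 150 150 150 149 142 137 139 130 114  98  99 131 134]
 [150 151 145  98 116 148 148 150 152 154 153 150 147 138 136 137 140 142 
[... 5796 characters left out ...]
 142 136]
 [ 75  79  80  76  79  78  77  74  74  72  69  69  64  60  57  50  46 107 141 151 148 150 148 148 147 146 146 145]
 [ 76  79  78  75  79  78  77  75  72  71  68  68  60  55  50  48  84 135 147 147 147 146 146 146 147 149 148 147]
 [ 74  76  78  79  77  77  77  67  70  66  61  59  54  49  48  44 103 144 148 146 147 147 147 146 148 149 149 148]
 [ 75  77  78  75  77  78  70  70  71  66  63  59  52  45  46  33  56 137 149 149 148 146 149 146 147 149 148 148]
 [ 72  72  77  78  79  74  71  73  67  66  58  53  50  49  52  40  28  94 140 147 148 149 148 146 147 145 147 146]
 [ 70  70  73  75  73  72  71  67  63  61  55  52  46  50  58  66  42  46  94 139 149 150 148 148 147 148 147 149]]
```

```bash
python3 -m crank '0 -.0025 -.0035 0 -.8;0 0 0 0 -.8;.015 0 0 0 -.8;.015 0 0 0 -.8;0 0 0 0 -.8' 40
```

```text
t: 16.3
ee_pos: [0.6422, -0.1352, 0.1426]
tcp_rot: [-180.0, -0.0, 104.4]
contact_force: [-0.3, 1.0, -2.2]
grip_width: 0.024
grasp_force: 39.9
```

```bash
python3 -m crank '.012 0 -.001 0 -.8;.012 0 0 0 -.8;0 0 0 0 -.8';python3 -m crank '.012 0 0 0 -.8;.012 0 0 0 -.8;0 0 0 0 -.8'
```

```text
t: 16.6
ee_pos: [0.6399, -0.1262, 0.1431]
tcp_rot: [-180.0, -0.0, 104.4]
contact_force: [0.1, 1.0, -1.2]
grip_width: 0.0236
grasp_force: 39.9
t: 16.9
ee_pos: [0.6374, -0.117, 0.143]
tcp_rot: [-180.0, -0.0, 104.4]
contact_force: [0.7, 0.3, -0.7]
grip_width: 0.0238
grasp_force: 39.9
```

```bash
python3 -m crank '.012 0 0 0 -.8;.012 0 0 0 -.8;0 0 0 0 -.8' 50;python3 -m crank '.012 0 0 0 -.8;.012 0 0 0 -.8;0 0 0 0 -.8'
```

```text
t: 17.2
ee_pos: [0.6343, -0.108, 0.1425]
tcp_rot: [-179.9, -0.0, 104.4]
contact_force: [-4.4, -0.9, -4.0]
grip_width: 0.0234
grasp_force: 49.9
t: 17.5
ee_pos: [0.6313, -0.0982, 0.1422]
tcp_rot: [-179.8, -0.1, 104.4]
contact_force: [-5.8, 2.1, -5.4]
grip_width: 0.0239
grasp_force: 49.9
```

```bash
python3 - <<'E'
from h import *
s=status.read_state();w=cam('wrist');np.savez('w10',*w);y=np.radians(s['tcp_rot'][2]);tx=np.array([np.cos(y),np.sin(y),0]);ty=np.array([np.sin(y),-np.cos(y),0])
print(s['ee_pos'],s['contact_force'],s['torque'])
H=np.array([.621,-.024,.1355]);print((H-s['ee_pos'])@tx,(H-s['ee_pos'])@ty,proj(w,H),[proj(w,s['ee_pos']+tx*L+ty*.006-[0,0,.0079]).round(1) for L in(.062,.107)])
g=cv2.cvtColor(w[0],cv2.COLOR_RGB2GRAY);np.set_printoptions(linewidth=250)
print(g[40:200:5,230:340:3])
E
```

```text
[ 0.63126276 -0.09819986  0.14215756] [-5.84225914  2.13391873 -5.36608862] [0.12160372 0.92966095 0.39890771]
0.07441813492275091 0.008537239297419527 [297.32203102 126.03224762] [array([291.9, 151. ]), array([292.9,  55.2])]
[[209 209 200 ... 165 165 165]
 [209 209 161 ... 160 161 161]
 [209 208 168 ... 160 159 157]
 ...
 [211 211 212 ...  75  74  76]
 [211 211 211 ...  76  77  79]
 [211 211 211 ... 161 161 160]]
```

```bash
python3 -m crank '.01 0 0 0 -.8;.01 0 0 0 -.8;0 0 0 0 -.8' 50;python3 -m crank '.0075 0 0 0 -.8;.005 0 0 0 -.8;0 0 0 0 -.8;0 0 0 0 -.8'
```

```text
t: 17.85
ee_pos: [0.6294, -0.0907, 0.1422]
tcp_rot: [-179.8, -0.1, 104.4]
contact_force: [-5.4, 0.7, -4.7]
grip_width: 0.0235
grasp_force: 49.9
t: 18.25
ee_pos: [0.6291, -0.086, 0.1426]
tcp_rot: [-179.9, -0.1, 104.4]
contact_force: [-4.8, 1.1, -5.5]
grip_width: 0.0234
grasp_force: 49.9
```

```bash
python3 - <<'E'
from h import *
import sys
s=status.read_state();w=cam('wrist');np.savez('w11',*w);y=np.radians(s['tcp_rot'][2]);tx=np.array([np.cos(y),np.sin(y),0]);ty=np.array([np.sin(y),-np.cos(y),0])
H=np.array([.621,-.024,.1355])
print('H',proj(w,H),'H+12',proj(w,H+.012*tx),'H-12',proj(w,H-.012*tx),[proj(w,s['ee_pos']+tx*L+ty*.006-[0,0,.0079]).round(1) for L in(.039,.05,.062,.107)])
g=cv2.cvtColor(w[0],cv2.COLOR_RGB2GRAY);np.set_printoptions(linewidth=250,threshold=sys.maxsize)
print(g[44:208:5,230:335:3])
E
```

```text
H [295.03441418 151.0394975 ] H+12 [295.35908121 126.7682403 ] H-12 [294.72237451 174.36676529] [array([291.4, 194.8]), array([291.6, 174.2]), array([291.9, 151. ]), array([292.9,  55.1])]
[[212 211 211 209 208 208 209 208 209 210 209 209 209 209 210 210 209 210 210 210 211 211 210 210 210 210 210 209 209 211 210 209 209 210 209]
 [211 211 211 210 207 206 207 209 209 210 210 211 209 209 209 210 210 210 210 211 210 211 211 210 210 211 210 211 210 211 210 210 211 211 210]
 [211 211 210 206 204 204 205 206 207 205 206 206 206 207 207 207 208 208 208 208 207 208 207 207 207 208 207 207 207 207 208 208 208 208 208]
 [212 209 161 169 168 168 169 170 169 169 169 168 168 168 168 167 168 169 168 167 164 166 166 167 166 165 165 165 166 164 164 164 163 163 164]
 [211 208 157 170 169 169 173 176 169 166 167 168 167 167 167 167 168 168 167 147 169 173 161 166 166 165 165 164 164 164 164 164 162 163 164]
 [210 208 158 171 171 176 176 178 174 174 164 168 168 168 167 166 167 167 167 144 168 172 160 165 165 165 165 164 164 164 164 163 163 164 164]
 [210 208 162 172 170 176 176 178 174 174 166 168 169
[... 3108 characters left out ...]
72 167 168 168 167 167 167 167 165 150 172 172 154 115  77  82 135 168 172 169 129 122 122 119 104  99 116 122 123 123 123 123]
 [213 213 213 170 168 168 167 167 167 166 167 165 154 173 171 152 163 137  78 134 168 172 168 108 110 123 124 124 124 123 123 124 123 124 123]
 [212 212 213 180 167 168 166 153 162 151 160 159 158 173 170 154 164 165 161 137 168 172 169 105  75  75  80  92 107 117 120 120 118 118 116]
 [212 213 213 194 164 166 173 175 177 173 171 145 162 173 170 152 164 163 161 137 168 172 169 104  75  75  75  74  74  74  74  74  74  74  74]
 [212 212 213 193 164 165 174 176 177 173 173 151 165 173 168 155 163 163 161 137 168 172 169 140 102  75  76  75  76  75  75  75  75  77  76]]
```

```bash
python3 -m crank '0 0 0 0 .3;0 0 0 0 .3;0 0 0 0 .3;0 0 0 0 .3;0 0 0 0 .3;0 0 0 0 .3'; python3 -m crank '0 0 -.03 0 .3;0 0 -.1 0 .3;0 0 -.1 0 .3;-.08 0 -.05 0 .3;0 0 0 0 .3;0 0 0 0 .3;0 0 0 0 .3;0 0 0 0 .3'
python3 - <<'E'
from h import *
import sys
s=status.read_state();w=cam('wrist');sd=cam('side');np.savez('w12',*w)
y=np.radians(s['tcp_rot'][2]);tx=np.array([np.cos(y),np.sin(y),0]);H=np.array([.621,-.024,.1355])
print(s['ee_pos'],'H',proj(w,H),'legtip pred',proj(w,H+.045*tx),'tab pred',proj(w,H-.062*tx+np.array([-.006,0,-.01])),'side H',proj(sd,H),'tip',proj(sd,H+.045*tx))
g=cv2.cvtColor(w[0],cv2.COLOR_RGB2GRAY);np.set_printoptions(linewidth=250,threshold=sys.maxsize)
print(g[60:240:6,235:325:3])
E
```

```text
t: 18.9
ee_pos: [0.6297, -0.0864, 0.1431]
tcp_rot: [180.0, 0.0, 104.4]
contact_force: [-0.8, 0.0, 0.2]
grip_width: 0.0606
grasp_force: 0.0
t: 19.7
ee_pos: [0.6372, -0.1167, 0.2542]
tcp_rot: [-179.9, -0.0, 104.4]
contact_force: [0.4, 0.0, 0.1]
grip_width: 0.062
grasp_force: 0.0
[ 0.63719361 -0.11673866  0.25421088] H [289.30466258 101.19545866] legtip pred [289.80317664  40.87262106] tab pred [282.03301202 172.38507999] side H [258.20829961 196.4085916 ] tip [258.21177566 206.2301904 ]
[[206 205 204 204 187 165 163 170 172 168 162 158 165 167 161 162 157 150 166 152 131  92  75  72  71  71  70  70  70  70]
 [204 204 205 205 187 162 163 154 144 143 160 161 142 169 161 163 154 149 164 132  73  72  71  71  70  70  68  68  68  68]
 [204 204 205 204 187 162 164 163 162 163 164 164 157 154 168 147  94 152 163 125  95 117 121 120 120 120 119 120 121 121]
 [205 205 205 205 185 161 164 164 163 163 163 163 161 144 164 165 104 154 162 133 124 123 121 118 119 119 118 119 119 119]
 [205 206 206 206 187 161 165 164 163 163 162 163 161 132 142 157 123 156 161 111 106 113 119 124 123 112 111 110 116 
[... 2380 characters left out ...]
207 207 207 207 207 206 206 206 207 206 206 207 208 208 207 208 207 207 208 207 208]
 [206 206 206 206 205 207 207 207 207 208 208 208 208 207 207 206 206 206 205 207 207 208 208 208 206 207 207 207 208 208]
 [208 207 205 205 207 207 207 207 206 207 207 208 207 206 206 206 206 205 206 206 206 207 208 208 208 207 207 208 209 208]
 [207 207 208 208 207 207 206 206 207 207 206 207 208 207 207 208 208 207 206 206 206 208 208 207 207 207 208 207 207 207]
 [207 206 206 207 207 207 207 208 207 208 207 207 207 207 207 207 208 208 208 208 208 208 207 207 207 208 207 207 207 206]
 [207 207 207 207 207 207 206 205 207 206 207 207 207 207 206 206 207 208 208 208 207 206 207 207 208 208 208 207 207 207]]
```

```bash
python3 -c "
from station import env; print(env.hand_in())"
```

```text
the job is handed in; nothing more can be done
None
```

The wheel is pushed home on the axle, boss outwards, and the clip's straight leg is through the cross hole with the bow round the axle. Everything is released and the job is handed in at about 20 s of the 61 s; no verdict came back, and I estimated the clip's sag at about 0.3 rad against the 0.5 limit.

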